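# Find the heavy side of the copper tray on the leaning turntable

## Robot

A 6-joint arm with a two-finger parallel gripper is mounted at the origin on the work surface. World frame = base frame: x ahead of the robot, y to its left, z up, the work surface at z = 0. Lengths are in mm, angles in rad, forces in N, time in s.
With the tool pointing down it reaches from about 350 to 875 mm from the base axis. Payload 4.2 kg.
Tool frame: the origin (TCP) lies midway between the tips of the shut fingers; the grasp point (between the pads) lies 19 mm behind it; z points along the fingers, y is the line along which they close (so a half turn about z gives the same grasp; the last joint's range is limited). The gripper opens to 85 mm and grips with 20 to 120 N. Pads are 22 mm wide; open, the fingers measure 114 mm over their backs; the gripper's body (76 mm by 85 mm) begins 54 mm behind the grasp point. The pads swing forward as they close: fully open they stand 13 mm farther back than shut.
Start: joints at [1.454, 0.385, 0.008, 0, -1.194, -0.259], TCP at [229.352, 581.375, 231.312] pointing down, gripper open.
Joint ranges: [-3.14, 3.14], [-1.21, 2.06], [-1.07, 1.41], [-3.16, 2.05], [-2.99, -0.16], [-3.1, 3.1]. Speed limits (rad/s): [2.79, 2.79, 3.14, 3.14, 3.14, 3.14].

## Interface

Orientations are given as a unit quaternion [x, y, z, w].
In Python, from bench import arm, eyes, nets gives the robot as it stands.
- The arm moves only by the tool apply_moves, never from a script. Its arguments are lists of equal length, an entry for each row: "delta_rot": the turn, a rotation vector about the tool's x, y, z as a fraction of full scale, a list of three; "xyz": the shift along the tool's x, y, z as a fraction of full scale, a list of three; "hand": the gripper command: -1 is fully open, 1 is shut, values between are in proportion. In form: {"delta_rot": [[ax, ay, az], ...], "xyz": [[dx, dy, dz], ...], "hand": [hand, ...]}. A call has 1 to 20 rows; each row shifts and turns the commanded pose from where the row before left it, along the tool's axes as they then stand; what a row does not reach is not made up. Full scale, the value 1, is 0.025 m for a shift and 6 degrees for a turn. A row lasts 1/12 s, in which the tool goes at most 41.7 mm and 7.16 degrees, less where a joint would pass 70% of its speed; a pose out of reach is approached as far as the arm can. A call with a number of a shift or a turn outside -1 to 1 is refused whole. A call with a gripper value outside its range is refused whole. The fingers move at their own pace and stop on an object; the grip force is fixed at half the most. Time passes only in rows, so rows that do not move let the fingers close. It gives the time, the measured TCP pose, the force, the opening and the grip force at its end, in the units of the state.
- arm.read_state(): the state, without advancing time (a new reading comes with each control period).
- eyes.get_image(name): name is "scene" or "side" or "wrist"; returns a dict with "frame" (400x640x3 uint8, red, green, blue), "range_z" (400x640 float32, mm along the optical axis (not along the pixel's ray), 0 where there is no reading), "camera_matrix" (3x3 intrinsics, pixels), "dist" ([k1, k2, p1, p2, k3] as OpenCV has them; the pictures are not rectified), "R" (3x3) and "t" (3): a world point X has camera coordinates R X + t; the wrist camera has in their place "hand_eye" (4x4, takes a point from camera to tool coordinates, whose origin is the TCP and whose axes are the flange's). Camera axes: x right, y down, z forward; pixel columns grow to the right and rows downward; lengths in mm; the calibration is good to about 2 mm. A picture is of the moment at which its call begins: read the wrist's pose just before it.
- arm.job_done(): hands the job in; it is judged then, once.
Trained networks look in a picture, given as the dict that the camera call returned (one of the last four; its "shot" number tells which), for a name from the list of things; names that differ only in an ending like _2 or _b are one class to them, and where a whole thing is asked for, a point or a joint stands for the part that bears it (a point fixed in the world has none). Each returns a list of dicts, best first, with "score" (0 to 1); they miss things now and then, are a little off and sometimes report something else, mostly with a low value. They report only what shows in the picture. A call takes as long as a camera call. They do not tell look-alikes from the thing itself.
- nets.look_for(name, picture): "bbox" ([left, top, right, bottom] in pixels, round what is visible of it).
- nets.masks_of(name, picture): "region" (400x640 bool, what is visible of it) and "bbox" ([left, top, right, bottom] in pixels, round what is visible of it).
The state is a dict: "clock": time; "joints": joint angles; "joint_vel": joint speeds; "joint_efforts": joint torques, N m; "position": TCP position; "ee_rot": TCP orientation; "contact_force": force on the tool from outside, world axes, zero at the start; "wrist_torque": the same for the moment, N m; "gripper_width": finger opening in mm; "grasp_force": force on a finger pad.
Only numpy, scipy, OpenCV 4.12 (cv2) and the standard library are available. Lean on these libraries where they do the work, as an engineer would, in place of code of your own. Each camera call takes 0.05 s, during which the arm holds its last target. There are 200 camera calls.

## Task

The copper tray on the leaning turntable has a heavy side that cannot be seen. Take the square key from its wooden block, slide it fully home into the square socket at the middle of the tray, and turn the tray with it to feel where its heavy side is. Finish while still gripping the key in the socket, keeping the tray still with its heavy side straight down the slope, so the smith can mark the heavy spot; leave the vase, bowl and hammer alone.

Things in the scene. Friction and masses are not known exactly. Their poses are not given: they have to be found in the camera images.
- key: Loose turning key, 0.2 kg, 110 mm long. Origin: centre of the shank's tip; z runs from tip to handle, x and y square to its flats. Steel shank 18 mm square, z 0 to 60 mm, the last 8 mm tapering to 13 mm at the tip. Wooden handle 32 mm square, z 60 to 110 mm, flats parallel to the shank's; grip it across flats near z 85 mm. Starts upright, tip down, in the holder.
- holder: Fixed wooden block 90 x 90 x 45 mm, origin at the centre of its underside, z up. A 20.5 mm square hole, 35 mm deep, in its top holds the key upright (tip 10 mm above the table, flats of key and block parallel); draw the key straight up at least 50 mm.
- stand: Fixed turntable stand: white marble block 220 x 220 x 30 mm with a steel bracket; origin at the centre of its underside, z up. The turning axis lies in its x-z plane and leans 35 deg (0.61 rad) from vertical towards its -x side, so the tray slopes down towards the stand's -x.
- socket (a point): Centre of the mouth of the tray's square socket, 170 mm above the table. z is the turning axis, out of the socket; x, y are square to its walls and turn with the tray; no relation to the heavy side. Socket 19.5 mm square, 35 mm deep, in a 45 mm square steel boss 37 mm proud of the tray. The key goes in at any quarter turn, down to the bottom; let go, it stays in by its weight.
- dish: Copper tray and boss, same frame as socket. Disc 250 x 18 mm, alike all round, 0.7 kg plus a hidden 0.51 to 0.72 kg 100 mm off the axis, direction new each time. Turns endlessly. The stiff greased bearing (0.43 N m) keeps it where left (creep below 0.02 rad/s). Once the key stops it gently, the grease yields in 1 to 2 s and only the heavy side's pull is felt, up to 0.28 to 0.41 N m; slack 0.17 rad.
- low (a point): Fixed point inside the lowest part of the tray, 100 mm from the axis straight down the slope: where the heavy side must end.
- vase: Bystander: copper vase 120 mm high, 68 mm wide, origin under its foot. Leave it alone.
- bowl: Bystander: copper bowl 90 mm wide, 40 mm high, origin under its foot. Leave it alone.
- hammer: Bystander: hammer 240 mm long lying along its x axis. Leave it alone.
Not all that is in view belongs to the job. What is meant by the key is not red or turquoise, and is the larger of those in its own colour.

How it is judged (in metres and radians):
On the way, in this order (a step that is already met when the one before it is completed fails the run):
1. the key is slid fully home into the tray's socket (z of key in the frame of socket below -0.029 m and x of key in the frame of socket between -0.004 and 0.004 m and y of key in the frame of socket between -0.004 and 0.004 m and angle between the z axis of key and the z axis of socket, either way round below 0.12 rad), for 0.2 s.
2. with the key home and gripped, the tray's heavy side is at the bottom of the slope (all of step 1 and contact force between the fingers and key above 2 N and distance between heavy and low below 0.04 m), for 0.2 s.
At the end, for the whole second after the job is handed in: The key is home in the socket (tip within 6 mm of the bottom, in line with the axis), gripped by the fingers with more than 2 N; the tray is still, its heavy side within 40 mm (about 0.4 rad) of the lowest point (all of step 2 and angular speed of dish below 0.08 rad/s); the arm keeps its last pose, push and grip.
It fails at once if the vase is disturbed (moved more than 30 mm) (distance of vase from where it was at the start of the episode above 0.03 m).
It fails at once if the bowl is disturbed (moved more than 30 mm) (distance of bowl from where it was at the start of the episode above 0.03 m).
It fails at once if the hammer is disturbed (moved more than 30 mm) (distance of hammer from where it was at the start of the episode above 0.03 m).
It also fails if it takes over 72 s, if anything falls off the work surface, if the arm or the gripper's body presses on something with over 40 N, if the wrist force passes 120 N, or if a joint passes its speed limit or range.

## Working session

There is one attempt and no reset: what is moved stays moved. The work goes in short steps, Python scripts to look and compute and a tool call to move; the robot and the scene stay as the last step left them, time stands still between calls to the robot, and variables do not carry over. Pictures are saved under pics/ and viewed, at most 10 in all, crops included, and the job is handed in when it is done.

Besides the shell and the picture viewer there is one more tool, called after "Emit:" by a JSON object that holds its "fn" and its "kwargs". apply_moves: Moves the arm, as the interface text tells. Its arguments: {"type":"object","properties":{"delta_rot":{"type":"array"},"xyz":{"type":"array"},"hand":{"type":"array"}},"required":["delta_rot","xyz","hand"]}

```bash
mkdir -p pics
cat > h.py <<'E'
import numpy as np, cv2
from bench import arm, eyes, nets
from scipy.spatial.transform import Rotation as Rn
def cloud(p, st=None):
    K,d=p["camera_matrix"],p["dist"]; z=p["range_z"].astype(float)
    v,u=np.mgrid[:400,:640]
    n=cv2.undistortPoints(np.stack([u,v],-1).reshape(-1,1,2).astype(np.float64),np.array(K),np.array(d)).reshape(400,640,2)
    c=np.dstack([n*z[...,None],z])
    if "R" in p: w=(c-np.array(p["t"]).ravel())@np.array(p["R"])
    else:
        H=np.array(p["hand_eye"]); w=c@H[:3,:3].T+H[:3,3]
        w=w@Rn.from_quat(st["ee_rot"]).as_matrix().T+np.array(st["position"])
    w[z==0]=np.nan
    return w
def save(p,n,box=None,s=1):
    f=p["frame"][...,::-1]
    if box: f=f[box[1]:box[3],box[0]:box[2]]
    cv2.imwrite("pics/"+n,cv2.resize(f,None,fx=s,fy=s,interpolation=cv2.INTER_CUBIC))
E
python3 - <<'E'
from h import *
s=arm.read_state(); print(s)
ims=[]
for c in ["scene","side"]:
    p=eyes.get_image(c); w=cloud(p); ims.append(p["frame"])
    for n in ["key","holder","stand","socket","dish","vase","bowl","hammer"]:
        for r in nets.masks_of(n,p)[:5]:
            if r["score"]<.2: continue
            q=w[r["region"]]; q=q[~np.isnan(q[:,0])]
            if len(q): print(c,n,round(r["score"],2),np.round(r["bbox"]),np.median(q,0).round(),q.min(0).round(),q.max(0).round(), np.median(p["frame"][r["region"]],0))
    save(p,c+"0.png",s=1.25)
E
```

```text
{'clock': 0.0, 'joints': array([ 1.45354558e+00,  3.85545196e-01,  6.62892372e-03, -5.00000211e-04,
       -1.19399177e+00, -2.58596052e-01]), 'joint_vel': array([-9.08592245e-05,  9.97499563e-04, -8.65645713e-04, -1.10993191e-03,
        1.75121611e-03, -3.53230083e-04]), 'joint_efforts': array([-5.43487090e-05, -3.92287374e+01,  1.88406122e+01,  4.18619245e+00,
       -4.63106480e-03, -1.10375410e-05]), 'position': array([229.1829286 , 580.83832074, 230.22950072]), 'ee_rot': array([ 9.82376493e-01, -1.86909756e-01, -1.57225764e-04,  1.06963230e-03]), 'contact_force': array([ 0.0107702 ,  0.78373436, -0.4164414 ]), 'wrist_torque': array([ 0.00683557, -0.03142534,  0.00077495]), 'grasp_force': 0.0, 'gripper_width': 85.45474361946246}
scene key 0.8 [421. 202. 435. 227.] [494. 277. 103.] [468. 262.  44.] [500. 293. 125.] [215. 137.  66.]
scene key 0.77 [460. 212. 477. 236.] [494. 387.  85.] [436. 369.  -1.] [510. 409. 115.] [220.  22.  18.]
scene key 0.75 [386. 201. 399. 228.] [445. 181.  55.] [349. 166.  -2.] [460. 204.  86.] [187.5 134.5  67.5]
scene key 0.48 [434. 193. 443. 206.] [3
[... 1100 characters left out ...]
 167.  15.] [456. 194.  83.] [191. 139.  85.]
side holder 0.87 [263. 136. 296. 169.] [482. 256.  45.] [435. 231.  -1.] [540. 381.  75.] [231. 196. 131.]
side stand 0.79 [315. 149. 432. 277.] [632. -84. 123.] [ 507. -190.   -1.] [844.  68. 212.] [227. 141.  94.]
side socket 0.97 [335. 147. 430. 247.] [643. -71. 147.] [ 538. -179.   -5.] [819. 217. 213.] [223. 138.  92.]
side dish 0.93 [333. 153. 431. 248.] [643. -72. 147.] [ 538. -179.    1.] [844.  89. 213.] [223. 138.  92.]
side bowl 0.72 [265. 328. 304. 371.] [ 322. -299.   17.] [ 277. -354.   -3.] [ 364. -243.   44.] [236. 148.  98.]
side hammer 0.78 [290. 104. 359. 126.] [684. 426.  23.] [559. 357.   0.] [791. 465.  31.] [238. 215. 149.]
```

View pics/scene0.png

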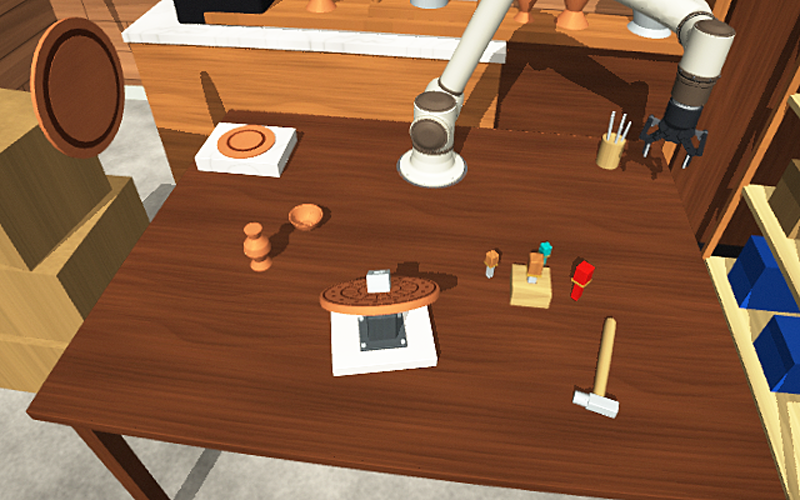

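View pics/side0.png

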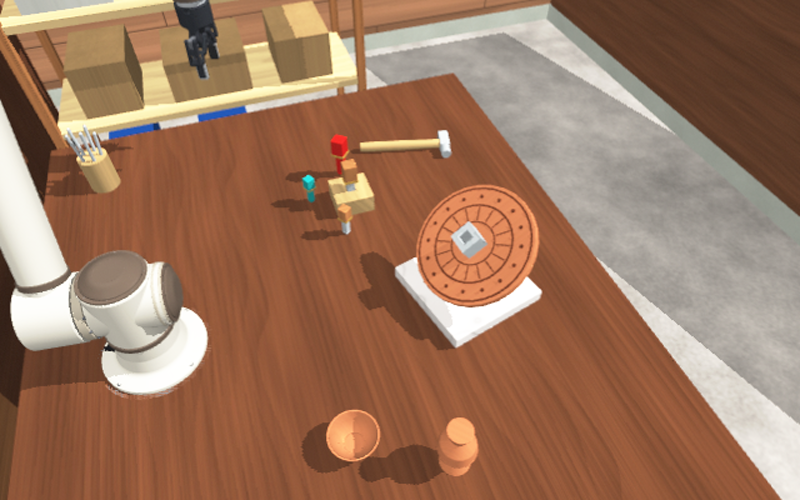

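Candidates (scene pixels at 640 px): brown key in the block (428,214), a smaller brown key (392,214), red (468,224) and turquoise (438,199). By colour, size and its place in the block, I choose (428,214). Next I measure the tray, the holder and a close crop.

Run:
```python
from h import *
p=eyes.get_image("side"); w=cloud(p)
save(p,"crop_key.png",(225,90,315,200),6)
r=nets.masks_of("dish",p)[0]
q=w[cv2.erode(r["region"].astype(np.uint8),np.ones((3,3)))>0]; q=q[~np.isnan(q[:,0])]
q=q[q[:,2]>30]
best=None;rng=np.random.default_rng(0)
for i in range(500):
    a=q[rng.choice(len(q),3,0)]; n=np.cross(a[1]-a[0],a[2]-a[0]); n/=np.linalg.norm(n)+1e-9
    k=abs((q-a[0])@n)<2.5
    if best is None or k.sum()>best.sum(): best=k
Q=q[best]; c=Q.mean(0); n=np.linalg.svd(Q-c)[2][2]; n*=np.sign(n[2])
print("n",n,np.degrees(np.arccos(n[2])),"lean az",np.degrees(np.arctan2(n[1],n[0])),len(Q),len(q),c)
# boss
h=(q-c)@n; b=q[(h>25)]; print("boss h pct",np.percentile(h,[50,90,95,99]),len(b),b.mean(0))
t=q[(h>32)&(h<42)]; print("top",len(t),t.mean(0),t.min(0),t.max(0))
# rim circle: 2D min enclosing in plane
e1=np.cross([0,0,1],n); e1/=np.linalg.norm(e1); e2=np.cross(n,e1)
uv=np.c_[(Q-c)@e1,(Q-c)@e2].astype(np.float32); cc,rad=cv2.minEnclosingCircle(uv); o=c+cc[0]*e1+cc[1]*e2
print("disc centre",o,rad,"mouth",o+37*n)
uvb=np.c_[(t-o)@e1,(t-o)@e2].astype(np.float32); print("boss rect",cv2.minAreaRect(uvb))
# stand marble & holder top
for cam in ["side","scene"]:
    if cam=="scene": p=eyes.get_image(cam); w=cloud(p)
    for nm,z0,z1 in [("holder",41,49)]:
        r=nets.masks_of(nm,p)[0]; g=w[r["region"]]; g=g[(g[:,2]>z0)&(g[:,2]<z1)]; print(cam,nm,len(g),cv2.minAreaRect(g[:,:2].astype(np.float32)))
    for r in nets.masks_of("key",p):
        g=w[r["region"]]; g=g[g[:,2]>118-8]; 
        if len(g)>5 and abs(np.median(g[:,1])-278)<25: print(cam,"keytop",len(g),g.mean(0),g.min(0),g.max(0),cv2.minAreaRect(g[:,:2].astype(np.float32)))
    g=w.reshape(-1,3); g=g[(abs(g[:,2]-30)<4)&(abs(g[:,0]-660)<200)&(abs(g[:,1]+60)<170)]; print("marble",cv2.minAreaRect(g[:,:2].astype(np.float32)))
```

```text
n [-0.55353905 -0.14353681  0.82036072] 34.8790807161275 lean az -165.46295705264683 5492 7022 [645.06072454 -65.70030917 142.33499121]
boss h pct [ 0.2354176   3.2018943  20.81331731 37.39539797] 329 [621.62327209 -62.3792616  169.79395182]
top 281 [620.50123384 -60.9133708  170.65610233] [598.903618   -85.00423794 155.05180588] [643.03530254 -36.50085059 186.40515064]
disc centre [641.44087456 -57.76932094 141.28016304] 122.86434173583984 mouth [620.95992976 -63.08018277 171.63350959]
boss rect ((-2.3154048919677734, -0.6558113098144531), (44.961849212646484, 47.30916976928711), 82.62175750732422)
side holder 491 ((480.50555419921875, 279.8672790527344), (94.25753021240234, 89.99427032470703), 89.67786407470703)
side keytop 108 [479.38471012 276.09946168 118.84045287] [464.25411357 261.35788261 110.85997294] [495.64654657 298.40372834 125.61208021] ((479.87725830078125, 280.0418701171875), (37.119415283203125, 31.140819549560547), 89.0125732421875)
marble ((639.19189453125, -55.49884033203125), (222.0720672607422, 222.36007690429688), 14.247323036193848)
scene holder 519 ((481.4334716796875, 278.82135009765625), (88.2984619140625, 95.39653015136719), 89.07987213134766)
scene keytop 110 [485.14500807 277.91374456 120.26010943] [463.54458385 263.25980685 110.57582247] [499.62136556 293.23056719 126.54171561] ((481.6165771484375, 278.319580078125), (29.685731887817383, 36.32782745361328), 89.20001983642578)
marble ((673.384521484375, -49.07171630859375), (155.917236328125, 220.73245239257812), 14.093986511230469)
```

View pics/crop_key.png

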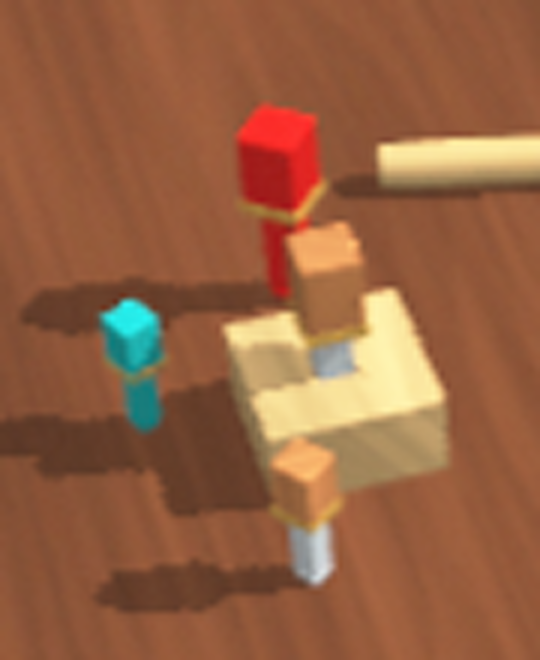

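The crop shows the brown-handled key standing in the block (handle at about crop (325,280)). The smaller brown one stands loose in front of it. The key is at (481,279), with its flats along the world axes. I'll move above it now.

Emit:
{"fn": "apply_moves", "kwargs": {"delta_rot": [[0,0,0.95],[0,0,0.95],[0,0,0.95],[0,0,0.95],[0,0,0.95],[0,0,0.95],[0,0,0.95],[0,0,0.95],[0,0,0.95],[0,0,0.95],[0,0,0.95],[0,0,0.95],[0,0,0],[0,0,0],[0,0,0],[0,0,0],[0,0,0],[0,0,0],[0,0,0],[0,0,0]], "xyz": [[0,0,0],[0,0,0],[0,0,0],[0,0,0],[0,0,0],[0,0,0],[0,0,0],[0,0,0],[0,0,0],[0,0,0],[0,0,0],[0,0,0],[0.93,-0.775,0],[0.93,-0.775,0],[0.93,-0.775,0],[0.93,-0.775,0],[0.93,-0.775,0],[0.93,-0.775,0],[0.93,-0.775,0],[0.93,-0.775,0]], "hand": [-1,-1,-1,-1,-1,-1,-1,-1,-1,-1,-1,-1,-1,-1,-1,-1,-1,-1,-1,-1]}}

```text
clock: 2.92
position: [385.3, 394.3, 231.5]
ee_rot: [0.708, -0.707, -0.0, -0.0]
contact_force: [0.3, 0.9, -0.2]
gripper_width: 85.6
grasp_force: 0.0
```

Emit:
{"fn": "apply_moves", "kwargs": {"delta_rot": [[0,0,0],[0,0,0],[0,0,0],[0,0,0],[0,0,0],[0,0,0],[0,0,0]], "xyz": [[0.93,-0.775,0],[0.93,-0.775,0],[0.93,-0.775,0],[0.93,-0.775,0],[0.93,-0.775,0],[0,0,0],[0,0,0]], "hand": [-1,-1,-1,-1,-1,-1,-1]}}

```text
clock: 3.5
position: [482.4, 278.2, 231.3]
ee_rot: [-0.706, 0.708, 0.0, 0.0]
contact_force: [-0.8, -0.1, 0.5]
gripper_width: 85.4
grasp_force: 0.0
```

```bash
cat >> h.py <<'E'
def goto(P,Rt,st=None):
    "tool-frame shift (fractions of 25mm, turn applied first) and rotvec in units of 6deg, to reach pose"
    st=st or arm.read_state(); R=Rn.from_quat(st["ee_rot"]); Rt=Rn.from_matrix(Rt)
    rv=(R.inv()*Rt).as_rotvec()/np.radians(6); d=np.array(P)-st["position"]
    print("turn units",rv.round(3),"shift units(before turn axes)",(R.inv().apply(d)/25).round(3),"(after)",(Rt.inv().apply(d)/25).round(3))
DOWN=np.array([[0,-1,0],[-1,0,0],[0,0,-1.]]).T
E
python3 - <<'E'
from h import *
s=arm.read_state(); print(s["clock"],s["position"],s["joints"].round(3)); p=eyes.get_image("wrist"); w=cloud(p,s); save(p,"w1.png")
print(np.array(p["hand_eye"]).round(2))
for nm,z0,z1 in [("holder",41,49),("key",113,127)]:
    for r in nets.masks_of(nm,p):
        g=w[r["region"]]; g=g[(g[:,2]>z0)&(g[:,2]<z1)]
        if len(g)>20: print(nm,r["score"],len(g),g.mean(0),cv2.minAreaRect(g[:,:2].astype(np.float32)))
goto([481,279,76],DOWN)
E
```

```text
3.5 [482.35114393 278.22427974 231.2747637 ] [ 0.814  0.269 -0.162 -0.    -1.14  -0.816]
[[-0.0000e+00 -9.5000e-01 -3.2000e-01  8.1690e+01]
 [ 1.0000e+00  0.0000e+00 -0.0000e+00  1.4000e-01]
 [ 0.0000e+00 -3.2000e-01  9.5000e-01 -1.4279e+02]
 [ 0.0000e+00  0.0000e+00  0.0000e+00  1.0000e+00]]
holder 0.62 6368 [480.6056341  271.61798487  45.34703231] ((480.6116638183594, 280.18115234375), (90.99373626708984, 90.28079223632812), 89.71647644042969)
key 0.93 1679 [480.69945058 278.15714197 119.86306507] ((480.6007995605469, 279.2368469238281), (31.202165603637695, 31.933368682861328), 89.62850189208984)
turn units [-0.     0.002  0.019] shift units(before turn axes) [0.04  0.01  6.214] (after) [0.039 0.01  6.214]
```

View pics/w1.png

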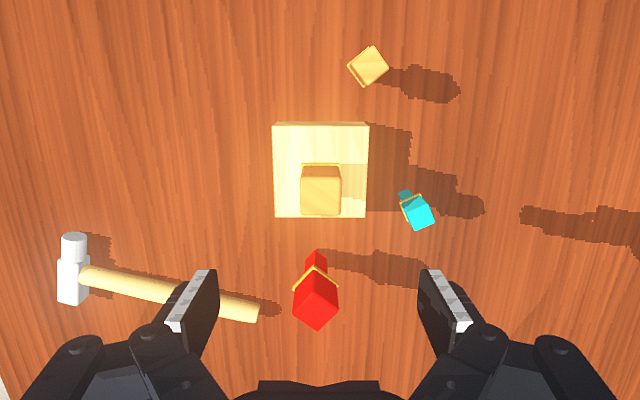

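The wrist view shows the key handle at (320,190) centred in its block at (320,170), clear of the small key, the red key and the turquoise key. Descend and grip.

Emit:
{"fn": "apply_moves", "kwargs": {"delta_rot": [[0,0,0],[0,0,0],[0,0,0],[0,0,0],[0,0,0],[0,0,0],[0,0,0],[0,0,0],[0,0,0],[0,0,0],[0,0,0],[0,0,0],[0,0,0],[0,0,0],[0,0,0],[0,0,0],[0,0,0],[0,0,0]], "xyz": [[0,0.04,0.8],[0,0,0.8],[0,0,0.8],[0,0,0.8],[0,0,0.8],[0,0,0.8],[0,0,0.8],[0,0,0.4],[0,0,0.2],[0,0,0],[0,0,0],[0,0,0],[0,0,0],[0,0,0],[0,0,0],[0,0,0],[0,0,0],[0,0,0]], "hand": [-1,-1,-1,-1,-1,-1,-1,-1,-1,-1,1,1,1,1,1,1,1,1]}}

```text
clock: 5.15
position: [481.0, 279.8, 77.3]
ee_rot: [0.708, -0.707, 0.0, -0.001]
contact_force: [-1.5, -0.1, 5.8]
gripper_width: 31.3
grasp_force: 60.1
```

Emit:
{"fn": "apply_moves", "kwargs": {"delta_rot": [[0,0,0],[0,0,0],[0,0,0],[0,0,0],[0,0,0],[0,0,0],[0,0,0],[0,0,0],[0,0,0],[0,0,0],[0,0,0],[0,0,0]], "xyz": [[0,0,-0.4],[0,0,-0.5],[0,0,-0.6],[0,0,-0.8],[0,0,-0.9],[0,0,-0.9],[0,0,-0.9],[0,0,-0.9],[0,0,-0.9],[0,0,-0.8],[0,0,-0.6],[0,0,0]], "hand": [1,1,1,1,1,1,1,1,1,1,1,1]}}

```text
clock: 6.15
position: [481.6, 280.1, 284.8]
ee_rot: [0.708, -0.707, 0.0, -0.003]
contact_force: [-0.2, 0.6, -1.7]
gripper_width: 31.4
grasp_force: 60.4
```

```bash
cat >> h.py <<'E'
def axis(az=-165.6,lean=35.): 
    a,l=np.radians([az,lean]); return np.array([np.sin(l)*np.cos(a),np.sin(l)*np.sin(a),np.cos(l)])
def frame(n,ang):
    "tool rotation: z=-n, x = e1 turned by ang (deg) about n"
    e1=np.cross([0,0,1],n); e1/=np.linalg.norm(e1); e2=np.cross(n,e1); a=np.radians(ang)
    x=np.cos(a)*e1+np.sin(a)*e2; return np.c_[x,np.cross(-n,x),-n]
M0=np.array([620.5,-60.9,171])
E
python3 - <<'E'
from h import *
s=arm.read_state(); print(s["clock"],s["position"],s["grasp_force"],s["gripper_width"],s["contact_force"])
n=axis(); goto(M0+150*n,frame(n,0),s); goto(M0+150*n,frame(n,-7.4),s)
E
```

```text
6.15 [481.62001373 280.05226496 284.84054827] 60.38643479347229 31.43916197233608 [-0.15378121  0.64812872 -1.68843681]
turn units [ 5.751 -0.698 -2.321] shift units(before turn axes) [14.495 -2.204 -0.408] (after) [14.591  0.983 -1.129]
turn units [ 5.682 -1.065 -1.126] shift units(before turn axes) [14.495 -2.204 -0.408] (after) [14.596 -0.905 -1.129]
```

Emit:
{"fn": "apply_moves", "kwargs": {"delta_rot": [[0.71,-0.133,-0.141],[0.71,-0.133,-0.141],[0.71,-0.133,-0.141],[0.71,-0.133,-0.141],[0.71,-0.133,-0.141],[0.71,-0.133,-0.141],[0.71,-0.133,-0.141],[0.71,-0.133,-0.141],[0,0,0],[0,0,0],[0,0,0],[0,0,0],[0,0,0],[0,0,0],[0,0,0],[0,0,0]], "xyz": [[0,0,0],[0,0,0],[0,0,0],[0,0,0],[0,0,0],[0,0,0],[0,0,0],[0,0,0],[0.6,-0.056,-0.07],[0.9,-0.056,-0.07],[0.95,-0.056,-0.07],[0.95,-0.056,-0.07],[0.95,-0.056,-0.07],[0.95,-0.056,-0.07],[0.95,-0.056,-0.07],[0.95,-0.056,-0.07]], "hand": [1,1,1,1,1,1,1,1,1,1,1,1,1,1,1,1]}}

```text
clock: 7.48
position: [507.1, 97.7, 285.4]
ee_rot: [0.715, -0.636, 0.165, -0.239]
contact_force: [0.8, -0.3, -1.2]
gripper_width: 31.4
grasp_force: 60.6
```

Emit:
{"fn": "apply_moves", "kwargs": {"delta_rot": [[0,0,0],[0,0,0],[0,0,0],[0,0,0],[0,0,0],[0,0,0],[0,0,0],[0,0,0],[0,0,0],[0,0,0],[0,0,0]], "xyz": [[0.95,-0.056,-0.07],[0.95,-0.056,-0.07],[0.95,-0.056,-0.07],[0.95,-0.056,-0.07],[0.95,-0.056,-0.07],[0.95,-0.056,-0.07],[0.95,-0.056,-0.07],[0.75,-0.056,-0.07],[0,0,0],[0,0,0],[0,0,0]], "hand": [1,1,1,1,1,1,1,1,1,1,1]}}

```text
clock: 8.4
position: [534.7, -83.9, 291.1]
ee_rot: [0.715, -0.636, 0.164, -0.239]
contact_force: [-0.1, -0.1, -2.7]
gripper_width: 31.3
grasp_force: 60.7
```

Run:
```python
from h import *
s=arm.read_state(); print(s["clock"],s["position"],s["joints"].round(2),s["grasp_force"],s["wrist_torque"]); p=eyes.get_image("wrist"); w=cloud(p,s); save(p,"w2.png")
n=axis(); R=Rn.from_quat(s["ee_rot"]).as_matrix(); print("tilt err",np.degrees(np.arccos(-R[:,2]@n)))
goto(M0+150*n,frame(n,-7.4),s)
np.savez("w2.npz",w=w,f=p["frame"],P=s["position"],R=R)
e=frame(n,0); L=(w-M0)@np.c_[e[:,0],-e[:,1],n]   # e1,e2,n coords about M0
d=L[(abs(L[...,2]+37)<6)&(np.hypot(L[...,0],L[...,1])<110)]; c=d.mean(0); v=np.linalg.svd(d-c,full_matrices=False)[2][2]; print("dish plane",len(d),d[:,2].mean(),v)
m=(abs(L[...,2])<5)&(np.hypot(L[...,0],L[...,1])<36); g=L[m]; print("boss top",len(g),g.mean(0),cv2.minAreaRect(g[:,:2].astype(np.float32)))
h=g[:,2]; print(np.median(h))
```

```text
8.4 [534.66206567 -83.94907514 291.09040359] [ 0.09 -0.03 -0.43 -0.15 -0.59  0.12] 60.6769859790802 [-3.60954952e-01  1.33930722e+00  9.17132148e-04]
tilt err 1.275596075774438
turn units [ 0.198 -0.076 -0.033] shift units(before turn axes) [-0.059 -0.15  -0.03 ] (after) [-0.059 -0.15  -0.026]
dish plane 32926 -36.22720098195547 [-1.42602542e-03  7.56692471e-05  9.99998980e-01]
boss top 2165 [ 1.36168192 -1.25376904 -0.13935528] ((0.12477874755859375, -1.1682548522949219), (45.07197952270508, 45.41279983520508), 88.19586181640625)
-0.04347023472098972
```

View pics/w2.png

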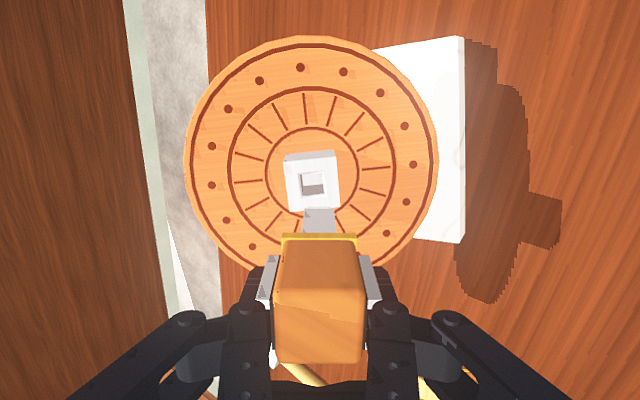

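The wrist view shows the boss at (312,180) with its hole at (313,182), turned about 6° from the tool. The key shank points at it at (318,215). Now I check how the key sits in the grip and plan the insertion.

Run:
```python
from h import *
d=np.load("w2.npz"); T=(d["w"]-d["P"])@d["R"]
m=(abs(T[...,0]-9)<6)&(abs(T[...,1])<14)&(T[...,2]>14)&(T[...,2]<75)
g=T[m]; print(len(g),g.min(0),g.max(0))
for a in range(15,70,8):
    k=g[(g[:,2]>=a)&(g[:,2]<a+8)]
    if len(k)>5: print(a,len(k),np.median(k[:,0]).round(2),k[:,1].min().round(1),k[:,1].max().round(1),np.median(k[:,1]).round(2))
n=axis(); F0=frame(n,0); M=M0+0.12*F0[:,0]-1.17*(-F0[:,1]); print(M)
for h in (80,65+2-0): goto(M+h*n,frame(n,-1.8))
```

```text
805 [ 8.17204278 -8.88678576 21.38162452] [ 9.58710993  9.09837817 59.70773564]
15 36 9.0 -8.5 8.9 -0.59
23 199 8.91 -8.9 9.1 0.19
31 191 8.96 -8.7 9.1 0.2
39 156 8.91 -8.8 8.8 0.2
47 145 8.88 -8.7 9.1 0.22
55 78 8.83 -8.9 8.8 -0.08
[619.60154504 -61.25457633 170.32891557]
turn units [ 0.196 -0.063 -0.957] shift units(before turn axes) [-0.053 -0.148  2.777] (after) [-0.022 -0.095  2.78 ]
turn units [ 0.196 -0.063 -0.957] shift units(before turn axes) [-0.057 -0.159  3.297] (after) [-0.022 -0.095  3.3  ]
```

Emit:
{"fn": "apply_moves", "kwargs": {"delta_rot": [[0.1,-0.03,-0.48],[0.1,-0.03,-0.48],[0,0,0],[0,0,0],[0,0,0],[0,0,0],[0,0,0],[0,0,0],[0,0,0],[0,0,0]], "xyz": [[0,0,0],[0,0,0],[-0.02,-0.095,0.5],[0,0,0.6],[0,0,0.6],[0,0,0.6],[0,0,0.5],[0,0,0.2],[0,0,0],[0,0,0]], "hand": [1,1,1,1,1,1,1,1,1,1]}}

```text
clock: 9.28
position: [579.5, -72.1, 232.6]
ee_rot: [0.744, -0.596, 0.182, -0.241]
contact_force: [-0.9, -0.3, -1.3]
gripper_width: 31.5
grasp_force: 60.6
```

Run:
```python
from h import *
n=axis(); F0=frame(n,0); M=M0+0.12*F0[:,0]-1.17*(-F0[:,1])
s=arm.read_state(); p=eyes.get_image("wrist"); w=cloud(p,s); save(p,"w3.png",(220,100,420,300),3)
goto(M+72*n,frame(n,-1.8),s); print(s["position"],s["contact_force"],s["wrist_torque"],s["joints"].round(3))
e=frame(n,0); L=(w-M)@np.c_[e[:,0],-e[:,1],n]
g=L[(abs(L[...,2])<5)&(np.hypot(L[...,0],L[...,1])<36)]; print("boss",len(g),g.mean(0),cv2.minAreaRect(g[:,:2].astype(np.float32)))
k=(s["position"]-M)@np.c_[e[:,0],-e[:,1],n]; print("tcp",k)
```

```text
turn units [-0.022 -0.008  0.007] shift units(before turn axes) [-0.021  0.07   0.114] (after) [-0.021  0.07   0.115]
[579.52841993 -72.13557031 232.6498682 ] [-0.93092176 -0.286182   -1.28408446] [-0.41897688  1.35903352 -0.02209857] [ 0.103  0.099 -0.446 -0.205 -0.425  0.278]
boss 2582 [ 8.55845519 -0.82114118 -0.15290801] ((4.476615905761719, -0.181610107421875), (45.00880432128906, 36.83333206176758), 88.52828216552734)
tcp [ 0.57336659  1.73451632 74.86531391]
```

View pics/w3.png

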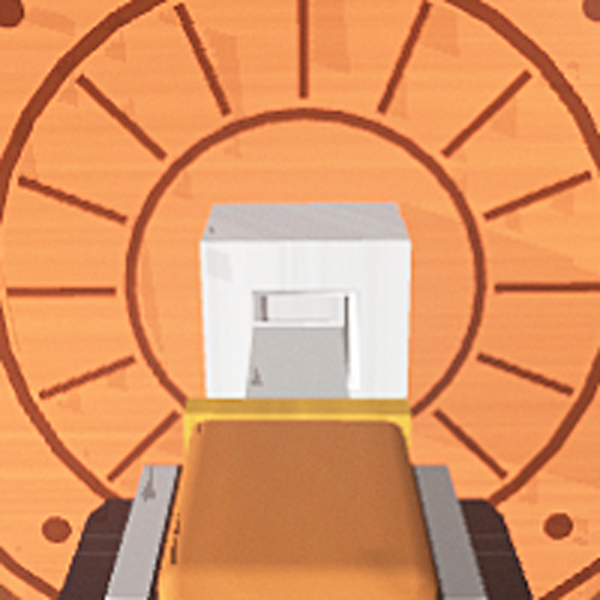

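The crop shows the tip just above the hole, square to it. The shank is centred at crop x≈298 and the hole at ≈303, so I correct about 1.3 mm along tool y, then feed in gently.

Emit:
{"fn": "apply_moves", "kwargs": {"delta_rot": [[0,0,0],[0,0,0],[0,0,0],[0,0,0],[0,0,0],[0,0,0],[0,0,0],[0,0,0]], "xyz": [[-0.01,0.055,0],[0,0,0.1],[0,0,0.1],[0,0,0.1],[0,0,0.1],[0,0,0.1],[0,0,0.1],[0,0,0]], "hand": [1,1,1,1,1,1,1,1]}}

```text
clock: 10.0
position: [586.7, -70.3, 219.1]
ee_rot: [0.744, -0.596, 0.182, -0.241]
contact_force: [0.1, -0.2, -1.7]
gripper_width: 31.4
grasp_force: 60.6
```

```bash
cat >> h.py <<'E'
N=axis(); F0=frame(N,0); M=M0+0.12*F0[:,0]-1.17*(-F0[:,1])
def rep():
    s=arm.read_state(); R=Rn.from_quat(s["ee_rot"]).as_matrix(); e=np.c_[F0[:,0],-F0[:,1],N]
    x=R[:,0]; ang=np.degrees(np.arctan2(x@e[:,1],x@e[:,0]))
    print("t",s["clock"],"tcp e1,e2,n",((s["position"]-M)@e).round(2),"ang",ang.round(2),"tilt",np.degrees(np.arccos(-R[:,2]@N)).round(2),"F tool",(R.T@s["contact_force"]).round(2),"T tool",(R.T@s["wrist_torque"]).round(3),"T.n",(s["wrist_torque"]@N).round(3),"J",s["joints"].round(2),"grip",round(s["grasp_force"],1))
E
python3 -c "
from h import *
rep()"
```

```text
t 10.0 tcp e1,e2,n [6.000e-01 2.000e-02 5.951e+01] ang -1.8 tilt 0.13 F tool [0.23 0.93 1.47] T tool [-1.437  0.095  0.   ] T.n -0.002 J [ 0.11  0.13 -0.45 -0.22 -0.4   0.29] grip 60.6
```

Emit:
{"fn": "apply_moves", "kwargs": {"delta_rot": [[0,0,0],[0,0,0],[0,0,0],[0,0,0],[0,0,0],[0,0,0],[0,0,0],[0,0,0],[0,0,0]], "xyz": [[0,0,0.15],[0,0,0.15],[0,0,0.15],[0,0,0.15],[0,0,0.15],[0,0,0.15],[0,0,0.1],[0,0,0],[0,0,0]], "hand": [1,1,1,1,1,1,1,1,1]}}

```text
clock: 10.75
position: [600.5, -66.7, 198.9]
ee_rot: [0.744, -0.596, 0.182, -0.241]
contact_force: [-1.3, 0.0, -2.7]
gripper_width: 31.7
grasp_force: 60.7
```

```bash
python3 -c "
from h import *
rep()"
```

```text
t 10.75 tcp e1,e2,n [ 0.54  0.16 34.77] ang -1.78 tilt 0.13 F tool [-0.28  2.54  1.47] T tool [-1.733 -0.106 -0.028] T.n 0.027 J [ 0.11  0.17 -0.44 -0.24 -0.35  0.31] grip 60.7
```

Emit:
{"fn": "apply_moves", "kwargs": {"delta_rot": [[0,0,0],[0,0,0],[0,0,0],[0,0,0]], "xyz": [[0,0,0.06],[0,0,0.06],[0,0,0],[0,0,0]], "hand": [1,1,1,1]}}

```text
clock: 11.08
position: [602.1, -66.3, 196.7]
ee_rot: [0.744, -0.596, 0.182, -0.241]
contact_force: [-0.5, -0.2, -3.7]
gripper_width: 31.3
grasp_force: 60.7
```

```bash
python3 -c "
from h import *
rep()"
```

```text
t 11.0833 tcp e1,e2,n [ 0.56  0.15 32.05] ang -1.79 tilt 0.15 F tool [0.18 2.55 2.76] T tool [-1.935 -0.18   0.   ] T.n -0.002 J [ 0.11  0.18 -0.44 -0.24 -0.35  0.31] grip 60.7
```

Emit:
{"fn": "apply_moves", "kwargs": {"delta_rot": [[0,0,0],[0,0,0],[0,0,0],[0,0,0]], "xyz": [[0,0.01,0.05],[0,0,0.04],[0,0,0],[0,0,0]], "hand": [1,1,1,1]}}

```text
clock: 11.42
position: [602.3, -66.4, 196.5]
ee_rot: [0.744, -0.596, 0.182, -0.241]
contact_force: [-12.1, 1.3, 8.3]
gripper_width: 31.8
grasp_force: 62.7
```

```bash
python3 -c "
from h import *
rep()"
```

```text
t 11.4167 tcp e1,e2,n [ 0.65  0.2  31.75] ang -1.74 tilt 0.18 F tool [ -4.12   4.62 -13.33] T tool [-2.742 -0.857 -0.076] T.n 0.076 J [ 0.11  0.18 -0.44 -0.24 -0.35  0.31] grip 62.7
```

The key is home: bottom felt with 13 N at the expected depth. I back off slightly and make the first gentle turn, then wait.

Emit:
{"fn": "apply_moves", "kwargs": {"delta_rot": [[0,0,0],[0,0,0.3],[0,0,0.5],[0,0,0.5],[0,0,0.5],[0,0,0.5],[0,0,0.5],[0,0,0.5],[0,0,0.5],[0,0,0.5],[0,0,0.3],[0,0,0.2],[0,0,0.1],[0,0,0.05],[0,0,0],[0,0,0],[0,0,0],[0,0,0],[0,0,0],[0,0,0]], "xyz": [[0,0,-0.05],[0,0,0],[0,0,0],[0,0,0],[0,0,0],[0,0,0],[0,0,0],[0,0,0],[0,0,0],[0,0,0],[0,0,0],[0,0,0],[0,0,0],[0,0,0],[0,0,0],[0,0,0],[0,0,0],[0,0,0],[0,0,0],[0,0,0]], "hand": [1,1,1,1,1,1,1,1,1,1,1,1,1,1,1,1,1,1,1,1]}}

```text
clock: 13.08
position: [602.2, -66.1, 196.6]
ee_rot: [-0.568, 0.766, -0.114, 0.28]
contact_force: [-5.4, 1.6, 2.2]
gripper_width: 31.3
grasp_force: 61.5
```

```bash
python3 -c "
from h import *
rep()"
```

```text
t 13.0833 tcp e1,e2,n [ 0.37  0.31 31.9 ] ang -31.3 tilt 0.16 F tool [-1.14  3.77 -4.61] T tool [-2.357  0.409 -0.543] T.n 0.543 J [ 0.11  0.18 -0.44 -0.24 -0.35 -0.21] grip 61.5
```

Emit:
{"fn": "apply_moves", "kwargs": {"delta_rot": [[0,0,0],[0,0,0],[0,0,0],[0,0,0],[0,0,0],[0,0,0],[0,0,0],[0,0,0],[0,0,0],[0,0,0],[0,0,0],[0,0,0],[0,0,0],[0,0,0],[0,0,0],[0,0,0],[0,0,0],[0,0,0]], "xyz": [[0,0,0],[0,0,0],[0,0,0],[0,0,0],[0,0,0],[0,0,0],[0,0,0],[0,0,0],[0,0,0],[0,0,0],[0,0,0],[0,0,0],[0,0,0],[0,0,0],[0,0,0],[0,0,0],[0,0,0],[0,0,0]], "hand": [1,1,1,1,1,1,1,1,1,1,1,1,1,1,1,1,1,1]}}

```text
clock: 14.58
position: [602.2, -66.1, 196.6]
ee_rot: [-0.567, 0.766, -0.114, 0.28]
contact_force: [-7.2, 0.8, 2.6]
gripper_width: 31.2
grasp_force: 61.5
```

```bash
python3 -c "
from h import *
rep()"
```

```text
t 14.5833 tcp e1,e2,n [ 0.37  0.3  31.9 ] ang -31.36 tilt 0.17 F tool [-0.11  4.79 -6.01] T tool [-2.357  0.353 -0.359] T.n 0.36 J [ 0.11  0.18 -0.44 -0.24 -0.35 -0.21] grip 61.5
```

Emit:
{"fn": "apply_moves", "kwargs": {"delta_rot": [[0,0,0],[0,0,0],[0,0,0],[0,0,0],[0,0,0],[0,0,0],[0,0,0],[0,0,0],[0,0,0],[0,0,0]], "xyz": [[0,0,0],[0,0,0],[0,0,0],[0,0,0],[0,0,0],[0,0,0],[0,0,0],[0,0,0],[0,0,0],[0,0,0]], "hand": [1,1,1,1,1,1,1,1,1,1]}}

```text
clock: 15.42
position: [602.2, -66.1, 196.6]
ee_rot: [-0.567, 0.766, -0.114, 0.28]
contact_force: [-6.4, 1.7, 3.3]
gripper_width: 31.5
grasp_force: 61.5
```

```bash
python3 -c "
from h import *
rep()"
```

```text
t 15.4167 tcp e1,e2,n [ 0.36  0.29 31.9 ] ang -31.36 tilt 0.16 F tool [-1.34  4.06 -6.02] T tool [-2.315  0.398 -0.385] T.n 0.386 J [ 0.11  0.18 -0.44 -0.24 -0.35 -0.21] grip 61.5
```

Emit:
{"fn": "apply_moves", "kwargs": {"delta_rot": [[0,0,-0.3],[0,0,-0.6],[0,0,-0.7],[0,0,-0.7],[0,0,-0.7],[0,0,-0.7],[0,0,-0.7],[0,0,-0.7],[0,0,-0.7],[0,0,-0.7],[0,0,-0.7],[0,0,-0.7],[0,0,-0.7],[0,0,-0.7],[0,0,-0.7],[0,0,-0.6],[0,0,-0.4],[0,0,-0.2],[0,0,-0.1],[0,0,0]], "xyz": [[0,0,-0.02],[0,0,0],[0,0,0],[0,0,0],[0,0,0],[0,0,0],[0,0,0],[0,0,0],[0,0,0],[0,0,0],[0,0,0],[0,0,0],[0,0,0],[0,0,0],[0,0,0],[0,0,0],[0,0,0],[0,0,0],[0,0,0],[0,0,0]], "hand": [1,1,1,1,1,1,1,1,1,1,1,1,1,1,1,1,1,1,1,1]}}

```text
clock: 17.08
position: [601.3, -66.4, 196.0]
ee_rot: [0.898, -0.321, 0.25, -0.168]
contact_force: [-4.6, 0.0, 0.7]
gripper_width: 31.7
grasp_force: 61.2
```

Emit:
{"fn": "apply_moves", "kwargs": {"delta_rot": [[0,0,0],[0,0,0],[0,0,0],[0,0,0],[0,0,0],[0,0,0],[0,0,0],[0,0,0],[0,0,0],[0,0,0],[0,0,0],[0,0,0],[0,0,0],[0,0,0],[0,0,0],[0,0,0],[0,0,0],[0,0,0],[0,0,0],[0,0,0]], "xyz": [[0,0,0],[0,0,0],[0,0,0],[0,0,0],[0,0,0],[0,0,0],[0,0,0],[0,0,0],[0,0,0],[0,0,0],[0,0,0],[0,0,0],[0,0,0],[0,0,0],[0,0,0],[0,0,0],[0,0,0],[0,0,0],[0,0,0],[0,0,0]], "hand": [1,1,1,1,1,1,1,1,1,1,1,1,1,1,1,1,1,1,1,1]}}

```text
clock: 18.75
position: [601.3, -66.4, 196.0]
ee_rot: [0.898, -0.321, 0.25, -0.168]
contact_force: [-5.2, -0.3, 0.9]
gripper_width: 31.5
grasp_force: 61.2
```

```bash
python3 -c "
from h import *
rep()"
```

```text
t 18.75 tcp e1,e2,n [ 0.42 -0.79 31.94] ang 36.3 tilt 0.07 F tool [-3.01  2.39 -3.69] T tool [-1.673 -1.942 -0.028] T.n 0.027 J [ 0.11  0.18 -0.44 -0.24 -0.35  0.98] grip 61.2
```

Emit:
{"fn": "apply_moves", "kwargs": {"delta_rot": [[0,0,0],[0,0,0],[0,0,0],[0,0,0],[0,0,0],[0,0,0],[0,0,0],[0,0,0],[0,0,0],[0,0,0],[0,0,0],[0,0,0],[0,0,0],[0,0,0],[0,0,0],[0,0,0],[0,0,0],[0,0,0]], "xyz": [[0,0,0],[0,0,0],[0,0,0],[0,0,0],[0,0,0],[0,0,0],[0,0,0],[0,0,0],[0,0,0],[0,0,0],[0,0,0],[0,0,0],[0,0,0],[0,0,0],[0,0,0],[0,0,0],[0,0,0],[0,0,0]], "hand": [1,1,1,1,1,1,1,1,1,1,1,1,1,1,1,1,1,1]}}

```text
clock: 20.25
position: [601.4, -66.4, 196.1]
ee_rot: [0.898, -0.321, 0.25, -0.168]
contact_force: [-5.1, 0.0, 0.6]
gripper_width: 31.3
grasp_force: 61.2
```

```bash
python3 -c "
from h import *
rep()"
```

```text
t 20.25 tcp e1,e2,n [ 0.48 -0.66 31.95] ang 36.3 tilt 0.09 F tool [-3.26  2.22 -3.29] T tool [-1.657 -1.813  0.028] T.n -0.029 J [ 0.11  0.18 -0.44 -0.24 -0.35  0.98] grip 61.2
```

Torque is near zero here, but the tray may be inside the slack. I turn on past balance so that the pushing face stays loaded, and measure again.

Emit:
{"fn": "apply_moves", "kwargs": {"delta_rot": [[0,0,-0.3],[0,0,-0.6],[0,0,-0.6],[0,0,-0.6],[0,0,-0.6],[0,0,-0.6],[0,0,-0.6],[0,0,-0.6],[0,0,-0.6],[0,0,-0.6],[0,0,-0.6],[0,0,-0.6],[0,0,-0.6],[0,0,-0.6],[0,0,-0.4],[0,0,-0.2],[0,0,-0.1],[0,0,-0.05],[0,0,0],[0,0,0]], "xyz": [[0,0,0],[0,0,0],[0,0,0],[0,0,0],[0,0,0],[0,0,0],[0,0,0],[0,0,0],[0,0,0],[0,0,0],[0,0,0],[0,0,0],[0,0,0],[0,0,0],[0,0,0],[0,0,0],[0,0,0],[0,0,0],[0,0,0],[0,0,0]], "hand": [1,1,1,1,1,1,1,1,1,1,1,1,1,1,1,1,1,1,1,1]}}

```text
clock: 21.92
position: [601.1, -67.1, 195.8]
ee_rot: [0.947, 0.113, 0.299, -0.039]
contact_force: [-4.6, -3.0, -0.0]
gripper_width: 31.7
grasp_force: 61.3
```

Emit:
{"fn": "apply_moves", "kwargs": {"delta_rot": [[0,0,0],[0,0,0],[0,0,0],[0,0,0],[0,0,0],[0,0,0],[0,0,0],[0,0,0],[0,0,0],[0,0,0],[0,0,0],[0,0,0],[0,0,0],[0,0,0],[0,0,0],[0,0,0],[0,0,0],[0,0,0],[0,0,0],[0,0,0]], "xyz": [[0,0,0],[0,0,0],[0,0,0],[0,0,0],[0,0,0],[0,0,0],[0,0,0],[0,0,0],[0,0,0],[0,0,0],[0,0,0],[0,0,0],[0,0,0],[0,0,0],[0,0,0],[0,0,0],[0,0,0],[0,0,0],[0,0,0],[0,0,0]], "hand": [1,1,1,1,1,1,1,1,1,1,1,1,1,1,1,1,1,1,1,1]}}

```text
clock: 23.58
position: [601.2, -67.1, 195.8]
ee_rot: [0.947, 0.114, 0.298, -0.039]
contact_force: [-4.8, -2.1, 0.4]
gripper_width: 31.4
grasp_force: 61.2
```

```bash
python3 -c "
from h import *
rep()"
```

```text
t 23.5833 tcp e1,e2,n [ 1.08 -1.24 31.92] ang 89.35 tilt 0.09 F tool [-3.98  0.92 -3.28] T tool [-0.505 -2.652  0.095] T.n -0.099 J [ 0.11  0.18 -0.44 -0.24 -0.35  1.9 ] grip 61.2
```

Emit:
{"fn": "apply_moves", "kwargs": {"delta_rot": [[0,0,0],[0,0,0],[0,0,0],[0,0,0],[0,0,0],[0,0,0],[0,0,0],[0,0,0],[0,0,0],[0,0,0],[0,0,0],[0,0,0],[0,0,0],[0,0,0],[0,0,0],[0,0,0]], "xyz": [[0,0,0],[0,0,0],[0,0,0],[0,0,0],[0,0,0],[0,0,0],[0,0,0],[0,0,0],[0,0,0],[0,0,0],[0,0,0],[0,0,0],[0,0,0],[0,0,0],[0,0,0],[0,0,0]], "hand": [1,1,1,1,1,1,1,1,1,1,1,1,1,1,1,1]}}

```text
clock: 24.92
position: [601.1, -67.1, 195.8]
ee_rot: [0.947, 0.114, 0.298, -0.039]
contact_force: [-5.2, -3.2, 0.2]
gripper_width: 31.5
grasp_force: 61.2
```

```bash
python3 -c "
from h import *
rep()"
```

```text
t 24.9167 tcp e1,e2,n [ 1.05 -1.26 31.93] ang 89.37 tilt 0.08 F tool [-4.68  1.83 -3.53] T tool [-0.487 -2.661  0.069] T.n -0.073 J [ 0.11  0.18 -0.44 -0.24 -0.35  1.9 ] grip 61.2
```

Emit:
{"fn": "apply_moves", "kwargs": {"delta_rot": [[0,0,-0.3],[0,0,-0.5],[0,0,-0.5],[0,0,-0.5],[0,0,-0.5],[0,0,-0.5],[0,0,-0.5],[0,0,-0.5],[0,0,-0.5],[0,0,-0.5],[0,0,-0.5],[0,0,-0.3],[0,0,-0.2],[0,0,-0.1],[0,0,-0.05],[0,0,0],[0,0,0],[0,0,0],[0,0,0],[0,0,0]], "xyz": [[0,0,0],[0,0,0],[0,0,0],[0,0,0],[0,0,0],[0,0,0],[0,0,0],[0,0,0],[0,0,0],[0,0,0],[0,0,0],[0,0,0],[0,0,0],[0,0,0],[0,0,0],[0,0,0],[0,0,0],[0,0,0],[0,0,0],[0,0,0]], "hand": [1,1,1,1,1,1,1,1,1,1,1,1,1,1,1,1,1,1,1,1]}}

```text
clock: 26.58
position: [601.4, -67.6, 195.8]
ee_rot: [0.867, 0.398, 0.296, 0.055]
contact_force: [-3.7, -4.8, -0.7]
gripper_width: 31.8
grasp_force: 61.3
```

Emit:
{"fn": "apply_moves", "kwargs": {"delta_rot": [[0,0,0],[0,0,0],[0,0,0],[0,0,0],[0,0,0],[0,0,0],[0,0,0],[0,0,0],[0,0,0],[0,0,0],[0,0,0],[0,0,0],[0,0,0],[0,0,0],[0,0,0],[0,0,0],[0,0,0],[0,0,0],[0,0,0],[0,0,0]], "xyz": [[0,0,0],[0,0,0],[0,0,0],[0,0,0],[0,0,0],[0,0,0],[0,0,0],[0,0,0],[0,0,0],[0,0,0],[0,0,0],[0,0,0],[0,0,0],[0,0,0],[0,0,0],[0,0,0],[0,0,0],[0,0,0],[0,0,0],[0,0,0]], "hand": [1,1,1,1,1,1,1,1,1,1,1,1,1,1,1,1,1,1,1,1]}}

```text
clock: 28.25
position: [601.4, -67.6, 195.9]
ee_rot: [0.866, 0.398, 0.296, 0.055]
contact_force: [-3.6, -5.1, -0.6]
gripper_width: 31.3
grasp_force: 61.2
```

Emit:
{"fn": "apply_moves", "kwargs": {"delta_rot": [[0,0,0],[0,0,0],[0,0,0],[0,0,0],[0,0,0],[0,0,0],[0,0,0],[0,0,0],[0,0,0],[0,0,0]], "xyz": [[0,0,0],[0,0,0],[0,0,0],[0,0,0],[0,0,0],[0,0,0],[0,0,0],[0,0,0],[0,0,0],[0,0,0]], "hand": [1,1,1,1,1,1,1,1,1,1]}}

```text
clock: 29.08
position: [601.4, -67.6, 195.9]
ee_rot: [0.866, 0.398, 0.296, 0.055]
contact_force: [-4.2, -4.4, 0.3]
gripper_width: 31.3
grasp_force: 61.2
```

Run:
```python
from h import *
rep()
s=arm.read_state(); p=eyes.get_image("wrist"); w=cloud(p,s); L=(w-M)@np.c_[F0[:,0],-F0[:,1],N]
g=L[(abs(L[...,2])<5)&(np.hypot(L[...,0],L[...,1])<34)]; print("boss",len(g),cv2.minAreaRect(g[:,:2].astype(np.float32)))
rep()
```

```text
t 29.0833 tcp e1,e2,n [ 1.58 -1.1  31.94] ang 125.01 tilt 0.14 F tool [-5.16  0.31 -3.24] T tool [ 0.644 -2.877  0.3  ] T.n -0.307 J [ 0.11  0.18 -0.44 -0.24 -0.35  2.52] grip 61.2
boss 2859 ((-2.292573928833008, 5.266506195068359), (45.365814208984375, 34.1942138671875), 28.429168701171875)
t 29.1333 tcp e1,e2,n [ 1.58 -1.09 31.94] ang 125.01 tilt 0.13 F tool [-6.8   0.3  -1.75] T tool [ 0.645 -2.849  0.279] T.n -0.286 J [ 0.11  0.18 -0.44 -0.24 -0.35  2.52] grip 61.2
```

Fitting the three loaded readings gives balance at a tray angle of about 70°, with amplitude about 0.39 N m (inside the given range). I turn back to key 64°, because the tray leads by about 6° when pushed this way.

Emit:
{"fn": "apply_moves", "kwargs": {"delta_rot": [[0,0,0.3],[0,0,0.6],[0,0,0.65],[0,0,0.65],[0,0,0.65],[0,0,0.65],[0,0,0.65],[0,0,0.65],[0,0,0.65],[0,0,0.65],[0,0,0.65],[0,0,0.65],[0,0,0.65],[0,0,0.65],[0,0,0.6],[0,0,0.4],[0,0,0.25],[0,0,0.15],[0,0,0.07],[0,0,0]], "xyz": [[0,0,0],[0,0,0],[0,0,0],[0,0,0],[0,0,0],[0,0,0],[0,0,0],[0,0,0],[0,0,0],[0,0,0],[0,0,0],[0,0,0],[0,0,0],[0,0,0],[0,0,0],[0,0,0],[0,0,0],[0,0,0],[0,0,0],[0,0,0]], "hand": [1,1,1,1,1,1,1,1,1,1,1,1,1,1,1,1,1,1,1,1]}}

```text
clock: 30.8
position: [601.1, -66.7, 195.8]
ee_rot: [0.949, -0.095, 0.283, -0.103]
contact_force: [-6.0, -1.3, 0.4]
gripper_width: 31.5
grasp_force: 61.2
```

Emit:
{"fn": "apply_moves", "kwargs": {"delta_rot": [[0,0,0],[0,0,0],[0,0,0],[0,0,0],[0,0,0],[0,0,0],[0,0,0],[0,0,0],[0,0,0],[0,0,0],[0,0,0],[0,0,0],[0,0,0],[0,0,0],[0,0,0],[0,0,0],[0,0,0],[0,0,0],[0,0,0],[0,0,0]], "xyz": [[0,0,0],[0,0,0],[0,0,0],[0,0,0],[0,0,0],[0,0,0],[0,0,0],[0,0,0],[0,0,0],[0,0,0],[0,0,0],[0,0,0],[0,0,0],[0,0,0],[0,0,0],[0,0,0],[0,0,0],[0,0,0],[0,0,0],[0,0,0]], "hand": [1,1,1,1,1,1,1,1,1,1,1,1,1,1,1,1,1,1,1,1]}}

```text
clock: 32.47
position: [601.2, -66.7, 195.8]
ee_rot: [0.949, -0.096, 0.283, -0.103]
contact_force: [-5.1, -1.3, 0.3]
gripper_width: 31.3
grasp_force: 61.3
```

Emit:
{"fn": "apply_moves", "kwargs": {"delta_rot": [[0,0,0],[0,0,0],[0,0,0],[0,0,0],[0,0,0],[0,0,0],[0,0,0],[0,0,0],[0,0,0],[0,0,0],[0,0,0],[0,0,0]], "xyz": [[0,0,0],[0,0,0],[0,0,0],[0,0,0],[0,0,0],[0,0,0],[0,0,0],[0,0,0],[0,0,0],[0,0,0],[0,0,0],[0,0,0]], "hand": [1,1,1,1,1,1,1,1,1,1,1,1]}}

```text
clock: 33.47
position: [601.1, -66.7, 195.8]
ee_rot: [0.949, -0.096, 0.283, -0.103]
contact_force: [-5.2, -2.1, 1.3]
gripper_width: 31.6
grasp_force: 61.3
```

Run:
```python
from h import *
rep()
for i in range(3):
    s=arm.read_state(); p=eyes.get_image("wrist"); w=cloud(p,s); L=(w-M)@np.c_[F0[:,0],-F0[:,1],N]
    g=L[(abs(L[...,2])<4)&(np.hypot(L[...,0],L[...,1])<34)]; print("boss",len(g),cv2.minAreaRect(g[:,:2].astype(np.float32)), s["wrist_torque"]@N)
rep()
```

```text
t 33.4667 tcp e1,e2,n [ 0.68 -1.14 31.91] ang 64.09 tilt 0.06 F tool [-3.07  2.34 -4.28] T tool [-1.107 -2.356 -0.044] T.n 0.041 J [ 0.11  0.18 -0.44 -0.24 -0.35  1.46] grip 61.3
boss 2800 ((2.4146728515625, 5.653530120849609), (33.54310989379883, 45.355064392089844), 69.500732421875) 0.041275185676338456
boss 2811 ((2.3407421112060547, 5.415912628173828), (34.084957122802734, 45.30121612548828), 69.69718170166016) 0.041382866228276506
boss 2788 ((2.3747034072875977, 5.601400375366211), (33.624046325683594, 45.343631744384766), 69.45701599121094) 0.042055558114344506
t 33.6167 tcp e1,e2,n [ 0.7  -1.13 31.93] ang 64.09 tilt 0.06 F tool [-4.43  2.13 -3.45] T tool [-1.127 -2.354 -0.054] T.n 0.052 J [ 0.11  0.18 -0.44 -0.24 -0.35  1.46] grip 61.3
```

The tray sits at 69.5° with a residual pull of only 0.05 N m, about 0.1 rad from balance and well inside the 0.4 rad limit. The key is home, gripped and still, so I hand in.

```bash
python3 -c "
from h import *
print(arm.job_done())"
```

```text
the job is handed in; nothing more can be done
None
```

I handed the job in at about 34 s of the 72 s limit; no verdict came back. The key is home and gripped in the socket, and the tray is still with its heavy side an estimated 0.1 rad from straight down the slope (limit 0.4 rad).

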